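Draw a hollow axle partway from a bicycle hub

TASK

Strip the bicycle hub that stands on the round steel base: pull the long thin skewer straight up out of the hollow axle and stand it, tip down, in the open steel cup, letting go of it there. Then take the axle by its thick upper sleeve, draw it straight up about 50 mm, so that its dark groove has just come clear of the top of the hub but the axle is still well inside, and finish while holding it still there. Do not drag, lift or tip the hub's base or upset the cup, never pull the axle right out, and leave the other things on the bench alone.

Things in the scene. Friction and masses are not known exactly. Their poses are not given: they have to be found in the camera images.
- hub: Aluminium bicycle hub fixed upright on a round steel base, 1.5 kg in all, loose on the bench. Base: disc of 120 mm diameter, 14 mm thick. Hub: from 14 to 114 mm height, two flanges of 58 mm diameter (top one at 95-102 mm), ends of 44 mm diameter, straight upright bore of 24 mm diameter. Origin: centre of the base's underside; z up along the bore.
- hub_mouth (a point): Centre of the bore's mouth, on the hub's flat top face, 114 mm above the underside of the base; z up.
- axle: Loose hollow steel axle, 0.2 kg, in the bore (1 mm play all round); only its weight holds it. Origin on its axis at the lower shoulder of its sleeve, which rests on the hub's top at the start; z up. Sleeve: 30 mm diameter, 0 to +40 mm. Shank: 22 mm diameter, -95 to 0 mm, dark groove at -46 to -40 mm, hidden at first. Through hole of 12 mm.
- skewer: Loose straight skewer, 60 g. Origin: lower tip of its rod; z along it to the grip. Rod: steel, 6 mm diameter, 0 to +110 mm. Grip: round, aluminium, 18 mm diameter, +110 to +150 mm. At the start the rod hangs loosely in the axle's hole and the grip rests on the axle's sleeve, 154 to 194 mm above the bench.
- cup: Loose empty open steel cup, 90 mm tall, 0.3 kg, mouth of 62 mm outer diameter, foot 50 mm, wall 3 mm, floor 4 mm thick. Origin: centre of its underside, on the bench; z up.
- spanner: Bystander: steel spanner 170 mm long lying on the bench between hub and cup. Origin: near its middle, underside.
- grease_tin: Bystander: closed round tin, 68 mm diameter, 70 mm tall, standing on the far side. Origin: centre of its underside.
- spare_hub: Bystander: bare hub standing on end without a base or axle, 100 mm tall, 58 mm diameter. Origin: centre of its underside.
- tape: Bystander: roll of black tape lying flat, 100 mm diameter, 25 mm tall. Origin: centre of its underside.
- driver: Bystander: screwdriver 200 mm long lying on the bench. Origin: near its middle, underside.
- cog: Bystander: flat steel sprocket, 90 mm diameter, 12 mm tall. Origin: centre of its underside.
Not all that is in view belongs to the job. What is shaped like the axle but red is not meant.

How it is judged:
By the outcome, as a careful person would: the job done as asked, in the order asked, and still so for the second after the job is handed in, while the arm keeps its last pose, push and grip.
It also fails if it takes over 54 s, if anything falls off the work surface, if the arm or the gripper's body presses on something with over 40 N, if the wrist force passes 120 N, or if a joint passes its speed limit or range.

ROBOT

A 6-joint arm with a two-finger parallel gripper is mounted at the origin on the work surface. World frame = base frame: x ahead of the robot, y to its left, z up, the work surface at z = 0. Lengths are in mm, angles in rad, forces in N, time in s.
With the tool pointing down it reaches from about 325 to 775 mm from the base axis. Payload 5.5 kg.
Tool frame: the origin (TCP) lies at the very end of the fingers, on their centre line; the grasp point (between the pads) lies 19 mm behind it; z points along the fingers, x is the direction in which the jaws open and shut, and the axes are right-handed (so a half turn about z gives the same grasp; the last joint's range is limited). The gripper opens to 88 mm and grips with 3 to 60 N. Pads are 20 mm wide; open, the fingers measure 115 mm over their backs; the gripper's body (75 mm by 178 mm) begins 61 mm behind the grasp point.
Start: joints at [-1.314, 0.091, 1.231, -0, 1.82, -0.057], TCP at [185.205, -570.715, 222.631] pointing down, gripper open.
Joint ranges: [-2.87, 2.87], [-0.86, 2.18], [0.17, 2.46], [-1.51, 4.65], [0.06, 2.69], [-2.65, 2.65]. Speed limits (rad/s): [2.57, 2.57, 3.01, 3.14, 3.14, 3.14].

INTERFACE

Orientations are given as [roll, pitch, yaw] about the fixed x, y, z axes, in that order (R = Rz(yaw) Ry(pitch) Rx(roll)).
In Python, from cell import robot gives the robot as it stands.
- The arm moves only by the shell command python3 -m pendant 'ROWS'. ROWS is text: rows parted by semicolons, each of 7 numbers parted by spaces: the shift along the tool's x, y, z in cm, then the turn, a rotation vector about the tool's x, y, z in rad, then the finger opening in cm, from 0 to 8.78. A call has 1 to 10 rows; each row is the pose to reach, as a shift and turn from the pose commanded when the call began, along the tool's axes at that moment; what a row does not reach only later rows make up. A row lasts 1/8 s, in which the tool goes at most 62.5 mm and 10.7 degrees, less where a joint would pass 70% of its speed; a pose out of reach is approached as far as the arm can. A call with a gripper value outside its range is refused whole. The fingers move at their own pace and stop on an object; the grip force is fixed at half the most. Time passes only in rows, so rows that repeat a pose let the fingers close. It gives the time, the measured TCP pose, the force and the opening at its end, in the units of the state.
- robot.observe(): the state, without advancing time (a new reading comes with each control period).
- robot.snapshot(name): name is "side" or "top"; returns a dict with "color" (384x512x3 uint8, red, green, blue), "K" (3x3 intrinsics, pixels), "R" (3x3) and "t" (3): a world point X has camera coordinates R X + t. Camera axes: x right, y down, z forward; pixel columns grow to the right and rows downward; lengths in mm; the calibration is good to about 2 mm. A picture is of the moment at which its call begins. There is no depth.
- robot.hand_in(): hands the job in, once; it reports no verdict.
The state is a dict: "t": time; "joints": joint angles; "joint_vel": joint speeds; "tau": joint torques, N m; "ee_pos": TCP position; "eef_rot": TCP orientation; "force": force on the tool from outside, world axes, zero at the start; "moment": the same for the moment, N m; "finger_gap": finger opening in mm.
Only numpy, scipy, OpenCV 4.12 (cv2) and the standard library are available. Lean on these libraries where they do the work, as an engineer would, in place of code of your own. Each camera call takes 0.05 s, during which the arm holds its last target. There are 200 camera calls.

## Working session

There is one attempt and no reset: what is moved stays moved. The work goes in short steps, Python scripts to look and compute and a shell command to move; the robot and the scene stay as the last step left them, time stands still between calls to the robot, and variables do not carry over. Pictures are saved under pics/ and viewed, about 8 in all and at most 12, crops included, and the job is handed in when it is done.

```bash
ls; mkdir -p pics; cat > h.py <<'E'
import cv2,numpy as np
from cell import robot
def snap(n,f):
    s=robot.snapshot(n); cv2.imwrite('pics/'+f,cv2.cvtColor(s['color'],cv2.COLOR_RGB2BGR)); return s
def ray(s,u,v,z):
    R=np.array(s['R']);t=np.array(s['t']);d=R.T@np.linalg.inv(s['K'])@[u,v,1];c=-R.T@t
    return c+d*(z-c[2])/d[2]
def proj(s,X):
    p=np.array(s['K'])@(np.array(s['R'])@X+np.array(s['t']));return p[:2]/p[2]
E
python3 - <<'E'
from h import *
import pickle
a=snap('top','t0.png');b=snap('side','s0.png')
pickle.dump((a,b),open('s0.pkl','wb'))
for s in(a,b): print(-np.array(s['R']).T@s['t'], np.array(s['R'])[2], s['K'][0])
im=np.hstack([cv2.imread('pics/t0.png'),cv2.imread('pics/s0.png')])
cv2.imwrite('pics/b0.png',im[:, :])
print(robot.observe())
E
```

```text
pics
[ 412.08565067   -7.59572879 1334.57859542] [ 0.11743578  0.00541807 -0.9930657 ] [418.76968088   0.         253.38492376]
[ 87.96237437 873.7752541  805.48522748] [ 0.39007354 -0.70450271 -0.59289001] [403.64155373   0.         258.09057299]
{'t': 0.1, 'joints': array([-1.31372154e+00,  9.17913642e-02,  1.23179965e+00, -2.06741431e-05,
        1.81978673e+00, -5.66901356e-02]), 'joint_vel': array([ 7.67564123e-04, -5.17786552e-04, -3.89812818e-03,  1.80304613e-03,
        4.85126650e-04,  1.72058600e-05]), 'tau': array([ 3.60712518e-03, -4.47857022e+01, -4.07569706e+01,  7.00978842e-02,
        2.84567237e-02, -1.21610487e-04]), 'ee_pos': array([ 185.11280004, -570.44301382,  221.59597615]), 'eef_rot': array([-3.14151152e+00,  1.78335934e-03, -1.25703641e+00]), 'force': array([-0.25010735, -0.34236994, -0.45720676]), 'moment': array([ 0.00292378, -0.01922019,  0.00611802]), 'finger_gap': 87.90243013407847}
```

View pics/t0.png

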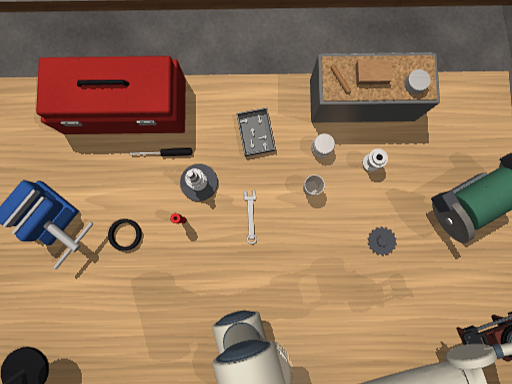

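View pics/s0.png

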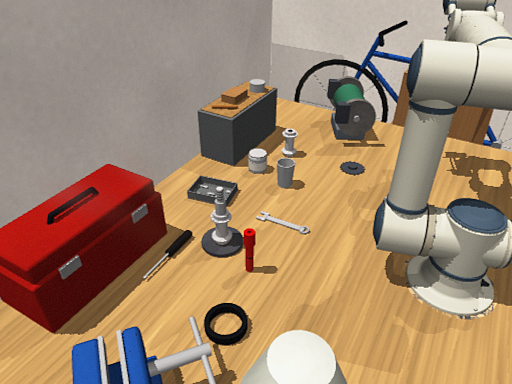

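The top view shows the hub on its base at about (199,183), the cup at (314,185), the tin at (324,145), the spare hub at (375,160) and the spanner at (251,217). The red axle-shaped decoy is at (178,218). In the side view, the hub is at (221,225), the cup at (286,173) and the decoy at (250,250). Only the silver assembly on the round base fits the description. I'll confirm that in one enlarged crop.

```bash
python3 - <<'E'
from h import *
a=cv2.imread('pics/t0.png');b=cv2.imread('pics/s0.png')
f=lambda i,x,y,w,h:cv2.resize(i[y:y+h,x:x+w],(400,int(400*h/w)),interpolation=cv2.INTER_CUBIC)
l=np.vstack([f(a,170,150,60,60)[:300],f(a,285,160,60,45)]);r=np.vstack([f(b,185,175,80,90)[:450],f(b,266,145,40,50)])
l=cv2.copyMakeBorder(l,0,400,0,0,0)[:600];r=r[:600]
cv2.imwrite('pics/c0.png',np.hstack([l,r]))
E
```

```text
(no output)
```

View pics/c0.png

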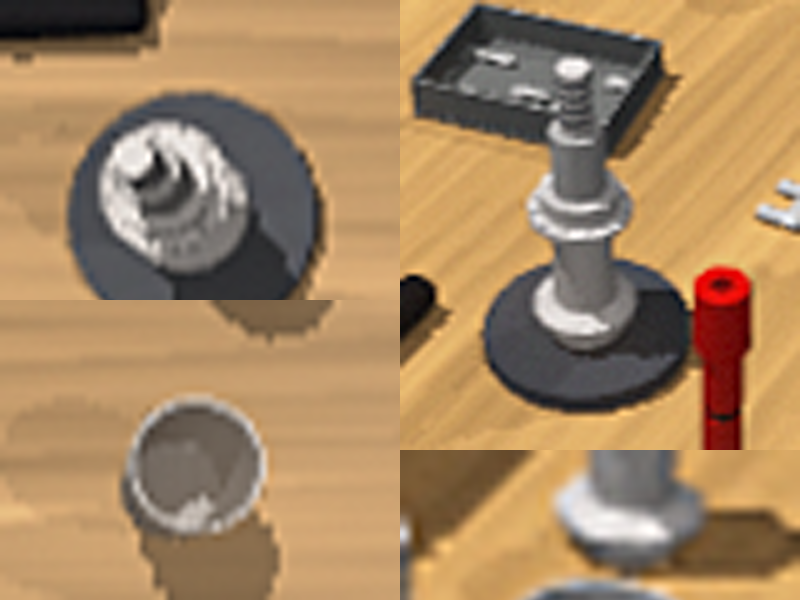

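The crop confirms it: silver hub on a dark round base, stepped sleeve and skewer grip on top, grip top at top-view (190.5,174) and side-view (219.6,189). The red part stands alone and is a decoy. The cup is open, with its rim centred at (314.5,184.5) in the top view.

```bash
python3 - <<'E'
from h import *
import pickle
a,b=pickle.load(open('s0.pkl','rb'))
print('base',ray(a,198.8,182.1,14),ray(b,222.2,240.6,14))
print('grip',ray(a,190.1,173.6,194),ray(b,219.2,188.6,194))
print('cup',ray(a,314.3,184.3,90))
# side cup rim predicted
c=ray(a,314.3,184.3,90);print(proj(b,c))
g=cv2.cvtColor(cv2.imread('pics/s0.png'),6)
im=cv2.imread('pics/s0.png')
# sky rims
cv2.imwrite('pics/cs.png',cv2.resize(im[150:200,266:306],(640,800),interpolation=cv2.INTER_CUBIC)[:600])
E
```

```text
base [589.15247892 173.17234044  14.        ] [587.26150438 179.51371331  14.        ]
grip [588.9374634  172.64072691 194.        ] [589.71487189 176.72984579 194.        ]
cup [ 568.24288391 -183.23081893   90.        ]
[285.91508164 161.9516251 ]
```

View pics/cs.png

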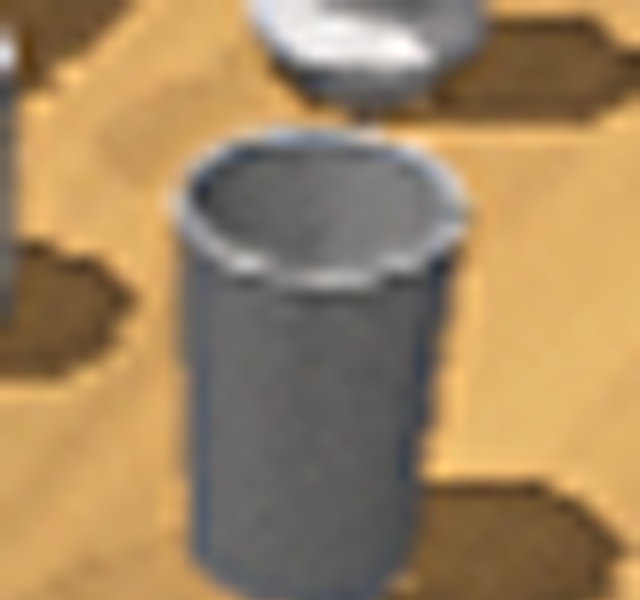

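The cup's side-view rim (285.7,162.3) agrees with the prediction from the top view (285.9,162.0). The hub axis is at about (589,174) and the cup at (568,-183). I'll move above the hub now: the world shift is (404,745,+30), which in tool axes is x -58.4, y -61.4, z -3 cm.

```bash
R="-58.4 -61.4 -3 0 0 0 8.7"; python3 -m pendant '0 0 -3 0 0 0 8.7;-58.4 -61.4 -3 0 0 0 8.7;-58.4 -61.4 -3 0 0 0 8.7;-58.4 -61.4 -3 0 0 0 8.7;-58.4 -61.4 -3 0 0 0 8.7;-58.4 -61.4 -3 0 0 0 8.7;-58.4 -61.4 -3 0 0 0 8.7;-58.4 -61.4 -3 0 0 0 8.7;-58.4 -61.4 -3 0 0 0 8.7;-58.4 -61.4 -3 0 0 0 8.7'
cat >> h.py <<'E'
def rel(X):
    from scipy.spatial.transform import Rotation as Ro
    o=robot.observe();R=Ro.from_euler('xyz',o['eef_rot']).as_matrix()
    print(o['t'],o['ee_pos'].round(1),o['eef_rot'].round(3),o['force'].round(1),round(o['finger_gap'],1)); print('shift cm',(R.T@(np.array(X)-o['ee_pos'])/10).round(2))
E
python3 -c "
from h import *
rel([589,174,245])"
```

```text
t: 1.35
ee_pos: [453.7, -74.2, 252.4]
eef_rot: [3.142, -0.0, -1.257]
force: [1.5, -1.2, 0.7]
finger_gap: 86.9
1.35 [453.7 -74.2 252.4] [ 3.142 -0.    -1.257] [ 1.5 -1.2  0.7] 86.9
shift cm [-19.43 -20.53   0.74]
```

```bash
python3 -m pendant '-19.4 -20.5 0.7 0 0 0 8.7;-19.4 -20.5 0.7 0 0 0 8.7;-19.4 -20.5 0.7 0 0 0 8.7;-19.4 -20.5 0.7 0 0 0 8.7;-19.4 -20.5 0.7 0 0 0 8.7;-19.4 -20.5 0.7 0 0 0 8.7;-19.4 -20.5 0.7 0 0 0 8.7'
python3 - <<'E'
from h import *
rel([589,174,245])
s=snap('side','s1.png'); 
import pickle;pickle.dump(s,open('s1.pkl','wb'))
p=robot.observe()['ee_pos'];print('tcp px',proj(s,p),'grip',proj(s,np.array([589,174,194.])))
im=cv2.imread('pics/s1.png')
cv2.imwrite('pics/s1c.png',cv2.resize(im[140:260,150:290],(700,600),interpolation=cv2.INTER_CUBIC))
E
```

```text
t: 2.22
ee_pos: [588.0, 170.9, 245.3]
eef_rot: [3.141, -0.0, -1.257]
force: [0.4, 0.6, -0.1]
finger_gap: 87.2
2.225 [588.  170.9 245.3] [ 3.141 -0.    -1.257] [ 0.4  0.6 -0.1] 87.2
shift cm [-0.26 -0.19  0.03]
tcp px [220.19747113 170.92358151] grip [220.0158531  188.15531046]
```

View pics/s1c.png

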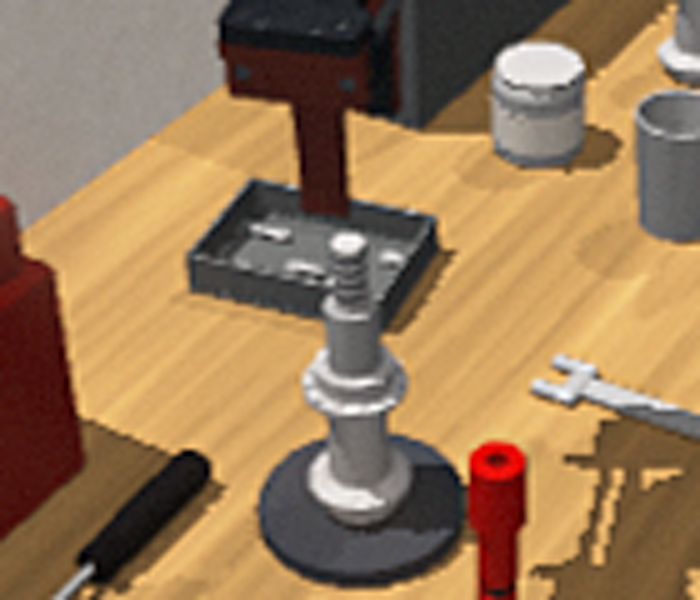

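The side crop shows the near finger's tip at crop (323,215), i.e. px (214.5,182.9), and the grip top at crop (348,243), i.e. px (219.5,188.4). The hub estimate predicted (220.0,188.2) for the grip top, so it's good to about 1–2 mm. I'll check the finger against the kinematics too.

```bash
python3 - <<'E'
from h import *
import pickle
s=pickle.load(open('s1.pkl','rb'));p=robot.observe()['ee_pos']
x=np.array([.309,-.951,0]);y=np.array([-.951,-.309,0])
for d in(43.6,57.5):
  print(d,[((proj(s,p-d*x+k*y)-[150,140])*5+2).round() for k in(-10,10)])
rel([588.5,174.5,176]);rel([588.5,174.5,159])
E
```

```text
43.6 [array([309., 202.]), array([348., 207.])]
57.5 [array([301., 217.]), array([340., 223.])]
2.275 [588.1 170.5 245.8] [ 3.141 -0.    -1.258] [ 0.3  0.3 -0.4] 87.2
shift cm [-0.37 -0.16  6.98]
2.275 [588.1 170.5 245.8] [ 3.141 -0.    -1.258] [ 0.3  0.3 -0.4] 87.2
shift cm [-0.37 -0.17  8.68]
```

```bash
python3 -m pendant '-0.37 -0.16 0 0 0 0 8.7;-0.37 -0.16 2.5 0 0 0 8.7;-0.37 -0.16 5 0 0 0 8.7;-0.37 -0.16 7.5 0 0 0 8.7;-0.37 -0.16 8.6 0 0 0 8.7;-0.37 -0.16 8.6 0 0 0 4;-0.37 -0.16 8.6 0 0 0 4;-0.37 -0.16 8.6 0 0 0 4;-0.37 -0.16 8.6 0 0 0 4'
python3 - <<'E'
from h import *
rel([588.5,174.5,159])
s=snap('side','s2.png')
im=cv2.imread('pics/s2.png')
cv2.imwrite('pics/s2c.png',cv2.resize(im[150:230,180:260],(600,600),interpolation=cv2.INTER_CUBIC))
E
```

```text
t: 3.4
ee_pos: [589.0, 175.8, 160.4]
eef_rot: [-3.14, -0.0, -1.257]
force: [-0.1, -0.4, -0.6]
finger_gap: 50.6
3.4 [589.  175.8 160.4] [-3.14  -0.    -1.257] [-0.1 -0.4 -0.6] 50.6
shift cm [0.1  0.09 0.14]
```

View pics/s2c.png

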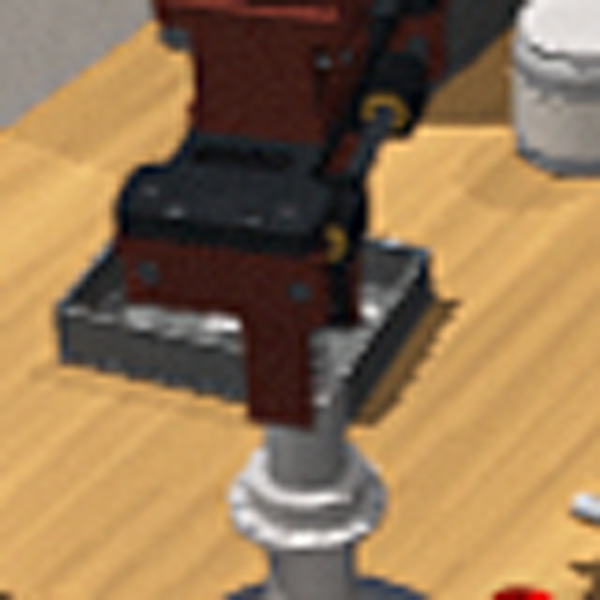

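The near finger covers the grip, and its tip is level with the sleeve top at crop (285,420), so the jaws straddle the grip. I'll close now.

```bash
python3 -m pendant '0.05 0.05 0.1 0 0 0 3;0.05 0.05 0.1 0 0 0 0;0.05 0.05 0.1 0 0 0 0;0.05 0.05 0.1 0 0 0 0;0.05 0.05 0.1 0 0 0 0;0.05 0.05 0.1 0 0 0 0;0.05 0.05 0.1 0 0 0 0;0.05 0.05 0.1 0 0 0 0'
```

```text
t: 4.45
ee_pos: [588.4, 175.0, 158.6]
eef_rot: [3.142, 0.0, -1.257]
force: [0.4, 0.9, -0.5]
finger_gap: 17.3
```

```bash
python3 -m pendant '0 0 -0.5 0 0 0 0;0 0 -1.5 0 0 0 0;0 0 -3 0 0 0 0;0 0 -5 0 0 0 0;0 0 -7 0 0 0 0;0 0 -9 0 0 0 0;0 0 -11 0 0 0 0;0 0 -13 0 0 0 0;0 0 -14.5 0 0 0 0;0 0 -14.5 0 0 0 0'
python3 - <<'E'
from h import *
rel([568,-183,290])
s=snap('side','s3.png')
im=cv2.imread('pics/s3.png')
cv2.imwrite('pics/s3c.png',cv2.resize(im[90:270,150:310],(533,600),interpolation=cv2.INTER_CUBIC))
E
```

```text
t: 5.7
ee_pos: [588.8, 175.1, 305.8]
eef_rot: [-3.138, -0.0, -1.257]
force: [-0.3, -0.3, -0.7]
finger_gap: 17.3
5.7 [588.8 175.1 305.8] [-3.138 -0.    -1.257] [-0.3 -0.3 -0.7] 17.3
shift cm [33.42 13.04  1.55]
```

View pics/s3c.png

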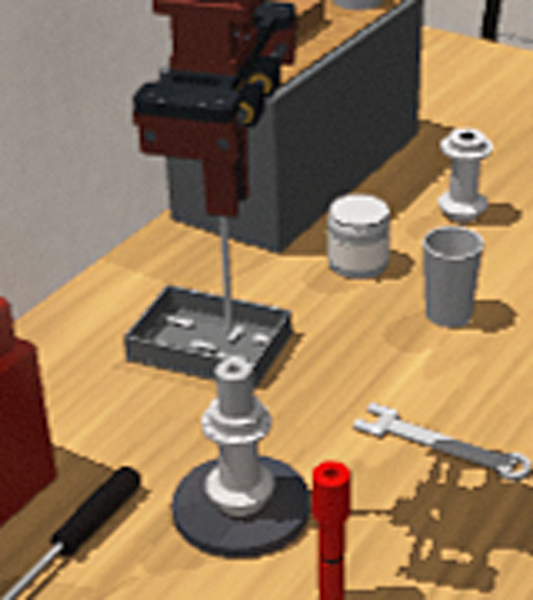

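The skewer is out: the rod hangs at crop (228,270) with its tip at about (230,330), above the hollow axle mouth at (236,365). The axle stayed down. Next, the cup.

```bash
python3 -m pendant '3 1.2 0 0 0 0 0;7 2.7 0 0 0 0 0;12 4.7 0 0 0 0 0;17 6.6 0 0 0 0 0;22 8.6 1 0 0 0 0;27 10.5 1.5 0 0 0 0;31 12.1 1.5 0 0 0 0;33 12.9 1.5 0 0 0 0;33.4 13 1.5 0 0 0 0;33.4 13 1.5 0 0 0 0'
python3 - <<'E'
from h import *
rel([568,-183,120])
s=snap('side','s4.png')
print(proj(s,robot.observe()['ee_pos']-np.array([0,0,114.6])),proj(s,np.array([568,-183,90.])))
im=cv2.imread('pics/s4.png')
cv2.imwrite('pics/s4c.png',cv2.resize(im[90:200,235:345],(600,600),interpolation=cv2.INTER_CUBIC))
E
```

```text
t: 7.0
ee_pos: [568.1, -181.7, 288.5]
eef_rot: [-3.141, 0.001, -1.256]
force: [0.6, 0.1, -0.5]
finger_gap: 17.2
7.0 [ 568.1 -181.7  288.5] [-3.141e+00  1.000e-03 -1.256e+00] [ 0.6  0.1 -0.5] 17.2
shift cm [ 0.13  0.05 16.85]
[287.06217773 140.02948966] [285.9494752  162.00234086]
```

View pics/s4c.png

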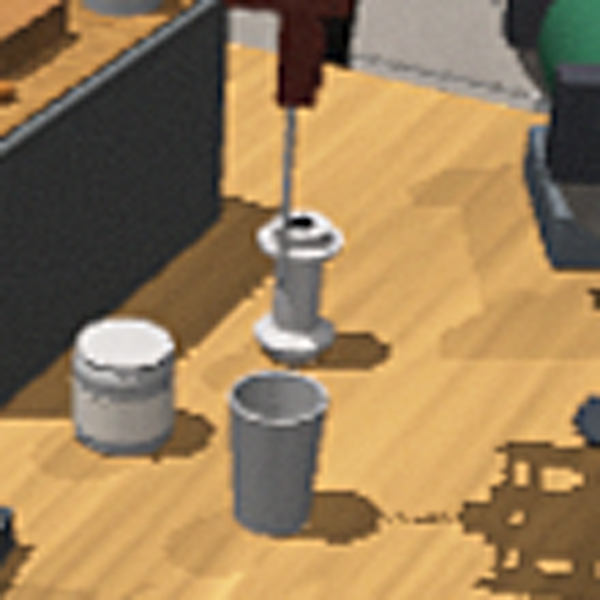

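The rod hangs straight, with its tip near crop (286,275) as predicted and above the cup mouth at crop (279,398). I'll lower it.

```bash
python3 -m pendant '0.1 0.05 1.5 0 0 0 0;0.1 0.05 4 0 0 0 0;0.1 0.05 7 0 0 0 0;0.1 0.05 10 0 0 0 0;0.1 0.05 12.5 0 0 0 0;0.1 0.05 14.5 0 0 0 0;0.1 0.05 16 0 0 0 0;0.1 0.05 16.6 0 0 0 0;0.1 0.05 16.7 0 0 0 0;0.1 0.05 16.7 0 0 0 0' && python3 -m pendant '0 0 0.1 0 0 0 0;0 0 0.2 0 0 0 0;0 0 0.2 0 0 0 0'
```

```text
t: 8.3
ee_pos: [568.1, -184.1, 122.6]
eef_rot: [-3.14, -0.001, -1.257]
force: [0.3, 0.1, -0.5]
finger_gap: 17.5
t: 8.68
ee_pos: [567.7, -183.9, 119.6]
eef_rot: [-3.142, 0.0, -1.257]
force: [0.8, -0.7, -1.5]
finger_gap: 17.2
```

```bash
python3 -m pendant '0 0 0.05 0 0 0 2.2;0 0 0.05 0 0 0 3;0 0 0 0 0 0 4;0 0 0 0 0 0 5;0 0 0 0 0 0 5;0 0 -1 0 0 0 5;0 0 -3 0 0 0 5;0 0 -6 0 0 0 5;0 0 -10 0 0 0 5;0 0 -14 0 0 0 5'
python3 - <<'E'
from h import *
rel([588.7,175,250])
s=snap('side','s5.png')
im=cv2.imread('pics/s5.png')
cv2.imwrite('pics/s5c.png',cv2.resize(im[90:200,235:345],(600,600),interpolation=cv2.INTER_CUBIC))
E
```

```text
t: 9.93
ee_pos: [567.6, -183.9, 262.8]
eef_rot: [-3.14, -0.001, -1.257]
force: [1.1, -0.9, -0.2]
finger_gap: 49.9
9.925 [ 567.6 -183.9  262.8] [-3.140e+00 -1.000e-03 -1.257e+00] [ 1.1 -0.9 -0.2] 49.9
shift cm [-33.49 -13.08   1.26]
```

View pics/s5c.png

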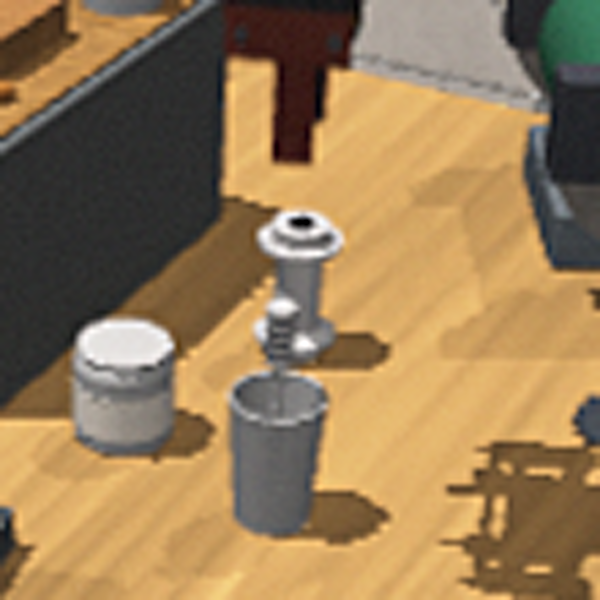

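The skewer stands in the cup with its grip at crop (282,325), released, and the cup hasn't moved. Now back to the hub.

```bash
python3 -m pendant '-4 -1.6 0 0 0 0 8.7;-9 -3.5 0 0 0 0 8.7;-15 -5.9 0 0 0 0 8.7;-21 -8.2 0.5 0 0 0 8.7;-27 -10.5 1 0 0 0 8.7;-31 -12.1 1.2 0 0 0 8.7;-33.2 -13 1.2 0 0 0 8.7;-33.5 -13.1 1.2 0 0 0 8.7;-33.5 -13.1 1.2 0 0 0 8.7;-33.5 -13.1 1.2 0 0 0 8.7'
python3 -c "
from h import *
rel([588.7,175,120])"
```

```text
t: 11.22
ee_pos: [589.2, 173.5, 248.1]
eef_rot: [-3.141, -0.0, -1.259]
force: [0.7, -0.4, 0.6]
finger_gap: 86.8
11.225 [589.2 173.5 248.1] [-3.141 -0.    -1.259] [ 0.7 -0.4  0.6] 86.8
shift cm [-0.16  0.   12.81]
```

```bash
python3 -m pendant '-0.1 0 2 0 0 0 8.7;-0.1 0 5 0 0 0 8.7;-0.1 0 8 0 0 0 8.7;-0.1 0 10.5 0 0 0 8.7;-0.1 0 12 0 0 0 8.7;-0.1 0 12.7 0 0 0 6;-0.1 0 12.7 0 0 0 4.5;-0.1 0 12.7 0 0 0 4.5;-0.1 0 12.7 0 0 0 4.5' && python3 -m pendant '0 0 0 0 0 0 4;0 0 0 0 0 0 3;0 0 0 0 0 0 2;0 0 0 0 0 0 0;0 0 0 0 0 0 0;0 0 0 0 0 0 0'
```

```text
t: 12.35
ee_pos: [589.0, 176.3, 121.8]
eef_rot: [-3.14, -0.0, -1.257]
force: [-0.7, 0.5, 0.9]
finger_gap: 50.4
t: 13.1
ee_pos: [589.4, 174.6, 121.3]
eef_rot: [-3.14, -0.003, -1.258]
force: [2.7, -5.5, 1.6]
finger_gap: 30.3
```

The sleeve is gripped (opening 30.3 mm), with a small side load of about 6 N along tool +x. I'll ease that off before lifting.

```bash
python3 -m pendant '0.1 0 0 0 0 0 0;0.1 0 0 0 0 0 0;0.1 0 0 0 0 0 0'
```

```text
t: 13.48
ee_pos: [589.4, 174.5, 121.2]
eef_rot: [-3.14, -0.001, -1.258]
force: [2.9, -4.7, 4.0]
finger_gap: 29.8
```

```bash
python3 -m pendant '0.1 0 -0.2 0 0 0 0;0.1 0 -0.4 0 0 0 0;0.1 0 -0.6 0 0 0 0;0.1 0 -0.8 0 0 0 0;0.1 0 -1 0 0 0 0;0.1 0 -1 0 0 0 0'; python3 -c "
from h import *
rel([588.7,175,171.3])"
```

```text
t: 14.22
ee_pos: [589.1, 174.4, 131.1]
eef_rot: [-3.141, 0.0, -1.257]
force: [0.5, -1.4, -1.1]
finger_gap: 30.3
14.225 [589.1 174.4 131.1] [-3.141  0.    -1.257] [ 0.5 -1.4 -1.1] 30.3
shift cm [-0.07  0.02 -4.02]
```

Side load is gone (about 1.5 N), and the vertical force matches the axle's weight. I'll draw up the remaining 40 mm.

```bash
python3 -m pendant '0 0 -0.4 0 0 0 0;0 0 -1 0 0 0 0;0 0 -1.6 0 0 0 0;0 0 -2.2 0 0 0 0;0 0 -2.8 0 0 0 0;0 0 -3.4 0 0 0 0;0 0 -3.8 0 0 0 0;0 0 -4 0 0 0 0;0 0 -4 0 0 0 0;0 0 -4 0 0 0 0'
python3 - <<'E'
from h import *
rel([588.7,175,171.3])
s=snap('side','s6.png')
im=cv2.imread('pics/s6.png')
for n,X in dict(groove_hi=[589,174.5,124],groove_lo=[589,174.5,118],mouth=[589,174.5,114]).items(): print(n,((proj(s,np.array(X))-[170,130])*5).round())
A=cv2.resize(im[130:250,170:310],(700,600),interpolation=cv2.INTER_CUBIC)
cv2.imwrite('pics/s6c.png',A)
E
```

```text
t: 15.48
ee_pos: [589.1, 174.2, 170.4]
eef_rot: [3.141, 0.0, -1.257]
force: [0.1, -0.0, -2.2]
finger_gap: 30.3
15.475 [589.1 174.2 170.4] [ 3.141  0.    -1.257] [ 0.1 -0.  -2.2] 30.3
shift cm [-0.09  0.01 -0.09]
groove_hi [255. 397.]
groove_lo [256. 405.]
mouth [256. 411.]
```

View pics/s6c.png

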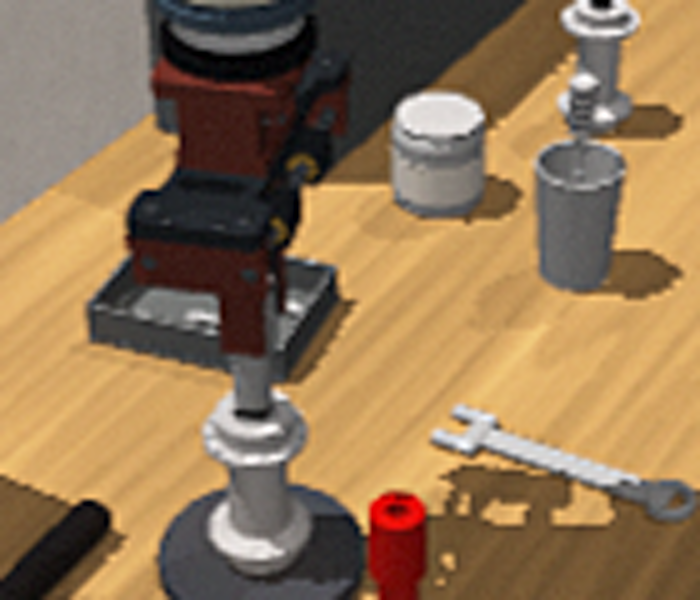

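The dark groove shows just above the hub's top at crop (250,411). The hub and its base haven't moved, and the skewer still stands in the cup. The rise measures about 49 mm, so I'll add 1.5 mm and hold.

```bash
python3 -m pendant '0 0 -0.07 0 0 0 0;0 0 -0.15 0 0 0 0;0 0 -0.15 0 0 0 0;0 0 -0.15 0 0 0 0;0 0 -0.15 0 0 0 0;0 0 -0.15 0 0 0 0'
python3 - <<'E'
from h import *
rel([588.7,175,171.3])
s=snap('side','s7.png');im=cv2.imread('pics/s7.png')
cv2.imwrite('pics/s7c.png',cv2.resize(im[190:250,190:250],(600,600),interpolation=cv2.INTER_CUBIC))
E
```

```text
t: 16.27
ee_pos: [589.2, 174.2, 172.1]
eef_rot: [3.142, 0.0, -1.257]
force: [-0.1, 0.3, -1.1]
finger_gap: 30.3
16.275 [589.2 174.2 172.1] [ 3.142  0.    -1.257] [-0.1  0.3 -1.1] 30.3
shift cm [-0.09  0.02  0.08]
```

View pics/s7c.png

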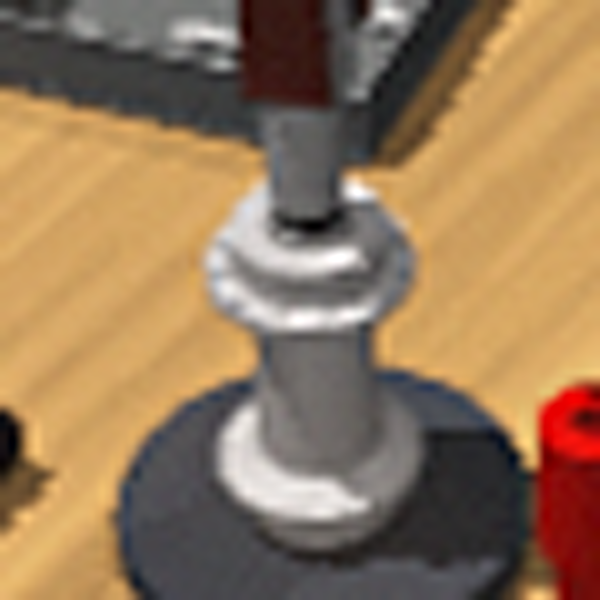

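The dark groove sits right at and above the hub mouth, at crop (308,222), and the base is still in place. The TCP has risen 50.9 mm, which puts the groove's lower edge about 5 mm above the hub top. Handing in.

```bash
python3 -c "
from cell import robot
print(robot.hand_in())"
```

```text
the job is handed in; nothing more can be done
None
```

The job is handed in at about 16.3 s of robot time. I pulled the skewer straight up out of the axle, stood it tip down in the cup and let go. I then gripped the axle by its sleeve, drew it up and finished holding it still.

- **Axle:** the gripper rose 50.9 mm with the opening steady at 30.3 mm. That puts the groove's lower edge about 5 mm above the hub top, with some 44 mm of axle still inside. The last picture shows the groove at the hub mouth, though at that resolution it can't confirm the gap below it.
- **Skewer and cup:** the side picture taken about 0.8 s before hand-in shows the skewer standing in the upright cup.
- **Hub and bystanders:** the base looked unmoved in the last picture, and none of the bystanders in view appeared disturbed.
- **Forces:** closing on the sleeve gave a brief side load of about 6 N, and a 1 mm sideways correction barely changed it. It fell to about 1.5 N once the axle lifted, and was about 1 N at the end. No check failed.

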